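# Hang the washing basket to drain and cover the pot

## Task

Lift the parts-washing basket out of the blue pot and hang it by the middle of its handle bar on the stand's hook, so that it hangs free and upright. Then set the lid gently on the pot, knob up, seated level all round with its boss inside the rim. Leave the pot standing where it is, and do not shift the other tools on the bench.

Things in the scene. Friction and masses are not known exactly. Their poses are not given: they have to be found in the camera images.
- basket: Steel-wire basket, at the start standing in the blue pot. 121 mm across its rim, foot 104, wall 78 high. Rigid upright handle: wires from either side of the rim carry a straight round bar, 10 mm thick, 102 long, along the basket's y, centre line 160 mm above the foot; red grips 15 to 51 mm either side of its bare steel middle. About 0.3 kg. Origin: centre of the foot's underside, z up.
- basket_bar (a point): Middle of the basket's handle bar (on the bar's centre line, in the bare steel part). Axes as the basket's: y along the bar.
- hook_stand: Fixed yellow stand. Foot (80 mm square, 12 high) and post (20 mm square, 268 high) are centred at x = +85 mm. An 8 mm steel rod leaves the post 256 mm up, runs along -x to x = +32, dips to a V (centre line 206 up at x = 0) and rises to its free tip at x = -34, 241 up. The mouth opens upward; all in the plane y = 0. Origin: on the table below the V; -x is where the tip points, z up.
- hook_seat (a point): Where the centre line of a 10 mm bar rests in the hook's V, 215 mm above the table. Axes as the stand's.
- pot: Blue round pot, open on top, 150 mm outside diameter, wall 4 mm (142 mm inside), 95 mm high, floor 5 mm thick, 1.2 kg, standing loose on the table. Origin: centre of its underside, z up.
- pot_rim (a point): Centre of the pot's mouth, level with the rim's top edge, 95 mm above its underside.
- lid: Loose aluminium pot lid lying right way up on the table: disc 156 mm across, 6 thick; under it a boss that drops inside the pot, 133 mm across, 10 deep, tapered to 120 at its foot; on top in the centre a black round knob 24 mm thick, 30 high. Heights above the origin: disc 10 to 16, knob 16 to 46 mm. About 0.25 kg. Origin: centre of the boss's underside, z up.
- lid_seat (a point): Centre of the underside of the lid's disc, 10 mm above the lid's origin: it lies level with the pot's rim when the lid is seated.
- wrench: Bystander: steel spanner 190 mm long lying along its x axis between the task's things. Leave it alone.
- screwdriver: Bystander: screwdriver 200 mm long lying along its x axis between the task's things. Leave it alone.
- grinder: Bystander: yellow and black angle grinder about 270 mm long, 80 mm high, at the left. Leave it alone.
- tape: Bystander: yellow tape measure, 75 x 42 x 70 mm, at the far edge. Leave it alone.
- nut_tin: Bystander: orange open tin, 80 mm across and 75 mm high, at the far edge. Leave it alone.
- hammer: Bystander: hammer lying at the right. Leave it alone.
- v_block: Bystander: steel V-block 50 x 90 x 50 mm at the near left. Leave it alone.
Mind the look-alikes: they are no part of the job. Leave any brown or orange look-alike of the lid alone.

How it is judged:
By the outcome, as a careful person would: the job done as asked, in the order asked, and still so for the second after the job is handed in, with the robot touching nothing.
It also fails if it takes over 72 s, if anything falls off the work surface, if the arm or the gripper's body presses on something with over 40 N, if the wrist force passes 120 N, or if a joint passes its speed limit or range.

## Robot

A 6-joint arm with a two-finger parallel gripper is mounted at the origin on the work surface. World frame = base frame: x ahead of the robot, y to its left, z up, the work surface at z = 0. Lengths are in m, angles in rad, forces in N, time in s.
With the tool pointing down it reaches from about 0.275 to 0.975 m from the base axis. Payload 8.4 kg.
Tool frame: the origin (TCP) lies between the finger pads; the fingertips stand 17 mm ahead of it and the grasp point (between the pads) lies 2 mm behind it; z points along the fingers, y is the line along which they close (so a half turn about z gives the same grasp; the last joint's range is limited). The gripper opens to 92 mm and grips with 3 to 60 N. Pads are 20 mm wide; open, the fingers measure 128 mm over their backs; the gripper's body (75 mm by 189 mm) begins 69 mm behind the grasp point.
Start: joints at [-1.164, 0.353, 1.633, -0, 1.155, -0.002], TCP at [0.248, -0.574, 0.232] pointing down, gripper open.
Joint ranges: [-2.63, 2.63], [-0.92, 2.1], [0.06, 2.66], [-1.3, 4.44], [0, 2.69], [-3.02, 3.02]. Speed limits (rad/s): [2.22, 2.22, 2.79, 3.14, 3.14, 3.14].

## Interface

Orientations are given as a rotation vector (axis times angle).
In Python, from workcell import ctrl gives the robot as it stands.
- The arm moves only by the shell command python3 -m pendant 'ROWS' [FORCE]. ROWS is JSON, a list of rows, each a list of 3 entries, a list of its own where there are three numbers: the opening, from -1 (shut) to 1 (fully open), then the shift along the tool's x, y, z as a fraction of full scale, then the turn about the tool's z as a fraction of full scale. In form: [[grip, [tx, ty, tz], spin], ...]. A call has 1 to 20 rows; each row is the pose to reach, as a shift and turn from the pose commanded when the call began, along the tool's axes at that moment, turning the shorter way round; what a row does not reach only later rows make up. Full scale, the value 1, is 0.8 m for a shift and 180 degrees for a turn. A row lasts 1/8 s, in which the tool goes at most 62.5 mm and 10.7 degrees, less where a joint would pass 70% of its speed; a pose out of reach is approached as far as the arm can. A call with a number of a shift or a turn outside -1 to 1 is refused whole. A call with a gripper value outside its range is refused whole. The fingers move at their own pace and stop on an object; FORCE is the grip in N (left out, the last holds). Time passes only in rows, so rows that repeat a pose let the fingers close. It gives the time, the measured TCP pose, the force, the opening and the grip force at its end, in the units of the state.
- ctrl.get_state(): the state, without advancing time (a new reading comes with each control period).
- ctrl.read_camera(name): name is "side" or "top" or "wrist"; returns a dict with "color" (400x640x3 uint8, red, green, blue), "K" (3x3 intrinsics, pixels), "origin" and "rotation" of the camera in the world. Camera axes: x right, y up, looking along -z (the intrinsics and any distortion apply to the point x, -y, -z); pixel columns grow to the right and rows downward; lengths in m; the calibration is good to about 2 mm. A picture is of the moment at which its call begins. There is no depth.
- ctrl.finish_job(): hands the job in; it is judged then, once.
The state is a dict: "time_s": time; "qpos": joint angles; "qd": joint speeds; "joint_torque": joint torques, N m; "position": TCP position; "orientation": TCP orientation; "ft_force": force on the tool from outside, world axes, zero at the start; "wrist_torque": the same for the moment, N m; "width": finger opening in m; "finger_force": force on a finger pad.
Only numpy, scipy, OpenCV 4.12 (cv2) and the standard library are available. Lean on these libraries where they do the work, as an engineer would, in place of code of your own. Each camera call takes 0.05 s, during which the arm holds its last target. There are 200 camera calls.

## Working session

There is one attempt and no reset: what is moved stays moved. The work goes in short steps, Python scripts to look and compute and a shell command to move; the robot and the scene stay as the last step left them, time stands still between calls to the robot, and variables do not carry over. Pictures are saved under pics/ and viewed, at most 10 in all, crops included, and the job is handed in when it is done.

```bash
mkdir -p pics; ls
python3 - <<'E'
from workcell import ctrl
import cv2,numpy as np
for n in ("top","side"):
    c=ctrl.read_camera(n); cv2.imwrite(f"pics/{n}0.png",c["color"][:,:,::-1])
    print(n,c["K"],c["origin"],c["rotation"],[k for k in c])
s=ctrl.get_state(); print(s)
E
```

```text
pics
top [[436.92546102   0.         321.09213652]
 [  0.         436.92546102 200.57664179]
 [  0.           0.           1.        ]] [ 0.3144813  -0.02792077  1.54553353] [ 0.14611964 -0.1389777  -1.58425317] ['color', 'K', 'origin', 'rotation']
side [[426.6813601    0.         321.94483359]
 [  0.         426.6813601  196.9778899 ]
 [  0.           0.           1.        ]] [ 0.46581806 -1.37689281  0.96797079] [ 1.01526173 -0.04525962 -0.05260227] ['color', 'K', 'origin', 'rotation']
{'time_s': 0.1, 'qpos': array([-1.16439659e+00,  3.53581395e-01,  1.63405614e+00,  1.46241425e-05,
        1.15520426e+00, -2.37691295e-03]), 'qd': array([ 1.71583832e-04, -1.79271399e-03, -1.19851955e-03, -1.47862309e-03,
        1.32392920e-03,  8.16201322e-05]), 'joint_torque': array([ 7.72046133e-04, -5.94900548e+01, -3.34930587e+01,  7.00073247e-02,
        1.83063751e-02, -3.60010620e-05]), 'position': array([ 0.24827826, -0.57310552,  0.23093874]), 'orientation': array([-3.07500237e+00, -6.37385563e-01,  3.72956288e-04]), 'ft_force': array([-1.24454465,  0.61346601,  0.16661763]), 'wrist_torque': array([0.03603181, 0.03188025, 0.00546362]), 'finger_force': 0.0, 'width': 0.09179858345036504}
```

View pics/top0.png

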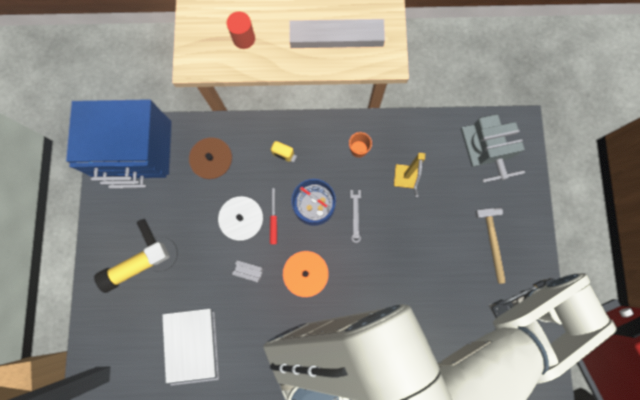

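View pics/side0.png

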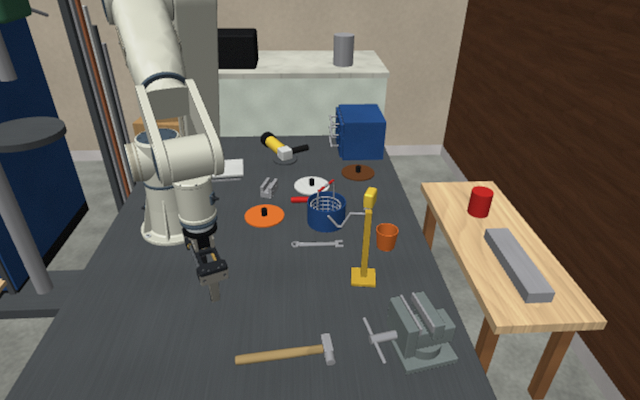

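The top picture shows three lids: aluminium/white at top (240,218), brown at (210,158) and orange at (305,273). The white/grey one fits. The pot with the basket is at (314,202) and the stand's foot is at (407,176). The rod tip points down-image at about (417,195). I'll confirm these in enlarged crops.

```bash
python3 - <<'E'
import cv2
t=cv2.imread("pics/top0.png"); s=cv2.imread("pics/side0.png")
a=cv2.resize(t[140:250,205:345],None,fx=5.7,fy=5.4,interpolation=2)
a=cv2.resize(t[150:250,210:343],None,fx=6,fy=6,interpolation=cv2.INTER_CUBIC)
cv2.imwrite("pics/c1.png",a)
b=cv2.resize(t[140:210,380:440],None,fx=6,fy=6,interpolation=cv2.INTER_CUBIC)
c=cv2.resize(s[165:300,290:400],None,fx=4,fy=4,interpolation=cv2.INTER_CUBIC)
import numpy as np
o=np.zeros((540,800,3),np.uint8); o[:420,:360]=b; o[:540,360:800]=c
cv2.imwrite("pics/c2.png",o)
E
cat > h.py <<'E'
import numpy as np, cv2
from scipy.spatial.transform import Rotation as R
from workcell import ctrl
def cam(n):
    c=ctrl.read_camera(n); 
    return c
def M(c): 
    r=np.array(c["rotation"]); return R.from_rotvec(r).as_matrix() if r.size==3 else r
def ray(c,u,v):
    K=c["K"]; d=np.array([(u-K[0,2])/K[0,0],-(v-K[1,2])/K[1,1],-1]); return np.array(c["origin"]),M(c)@d
def atz(c,u,v,z):
    o,d=ray(c,u,v); return o+d*(z-o[2])/d[2]
def proj(c,p):
    q=(np.atleast_2d(p)-c["origin"])@M(c); K=c["K"]
    return np.c_[K[0,2]-K[0,0]*q[:,0]/q[:,2],K[1,2]+K[1,1]*q[:,1]/q[:,2]]
def tri(l):
    A=0;b=0
    for c,u,v in l:
        o,d=ray(c,u,v); d=d/np.linalg.norm(d); P=np.eye(3)-np.outer(d,d); A=A+P; b=b+P@o
    p=np.linalg.solve(A,b); return p,[np.linalg.norm(np.cross(p-ray(c,u,v)[0],ray(c,u,v)[1]/np.linalg.norm(ray(c,u,v)[1]))) for c,u,v in l]
E
```

```text
(no output)
```

View pics/c1.png

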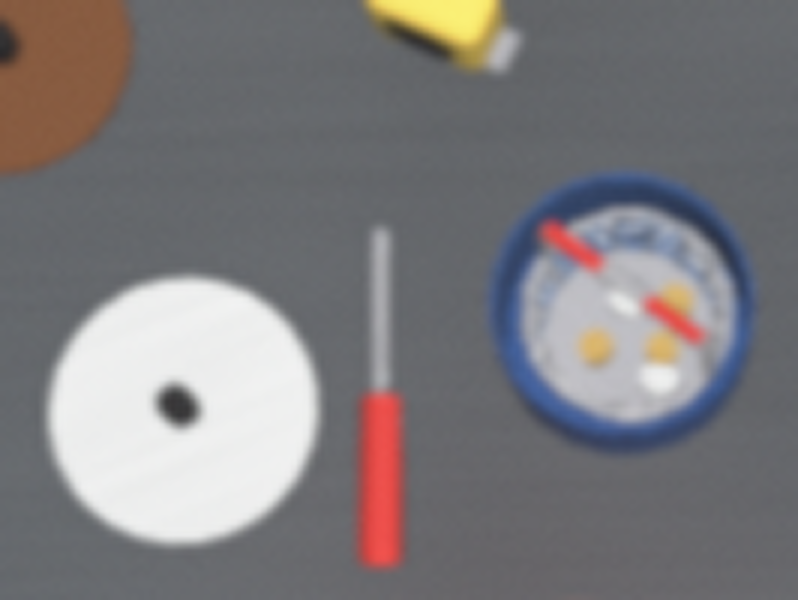

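View pics/c2.png

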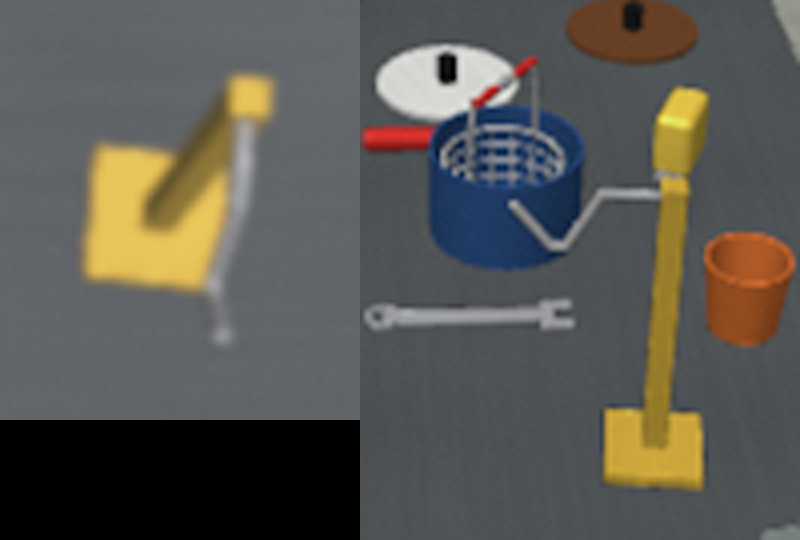

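The crops confirm the white aluminium disc with the black knob as the lid. The brown and orange discs are the look-alikes. The bar runs from (545,230) to (702,340) in the c1 crop. The hook tip is at (224,338) in the c2 left pane and (513,204) in its right pane, with the V at (558,246).

```bash
cat > m.py <<'E'
from h import *
T=cam("top");S=cam("side")
f=lambda X,Y,s,x0,y0:((X+.5)/s-.5+x0,(Y+.5)/s-.5+y0)
c1=lambda X,Y:(T,)+f(X,Y,6,210,150)
c2=lambda X,Y:(T,)+f(X,Y,6,380,140)
c3=lambda X,Y:(S,)+f(X-360,Y,4,290,165)
np.set_printoptions(precision=4,suppress=True)
print("bar mid",tri([c1(623,286),c3(504.5,82)]))
e1=tri([c1(541,228),c3(534,61)]);e2=tri([c1(705,343),c3(474,104)])
print("bar ends",e1,e2,np.linalg.norm(e1[0]-e2[0]))
print("tip",tri([c2(224,338),c3(513,204)]),"V",tri([c2(212,288),c3(557,246)]))
print("post top z.268",atz(*c2(250,97),.268),"side",atz(*c3(676,183),.268))
print("foot corners",[atz(*c2(*p),.012) for p in((95,147),(85,277),(210,290))])
print("foot side near",[atz(*c3(*p),.012) for p in((605,412),(700,415),(704,478),(606,475))])
g=T["color"].astype(int)
for nm,m,z in(("lid",(g.min(2)>170),.016),):
    n,l,st,ce=cv2.connectedComponentsWithStats(m.astype(np.uint8)); i=l[225,248]; p=np.argwhere(l==i)
    h=cv2.convexHull(p[:,::-1].astype(np.int32)); (u,v),ax,an=cv2.fitEllipse(h); print(nm,u,v,ax,atz(T,u,v,z))
knob=tri([c1(172,398),c3(447,57)]); print("knobtop",knob)
# pot: blue mask in side/top
b=((g[...,2]>g[...,0]+30)).astype(np.uint8); b[:,:285]=0;b[:,345:]=0;b[:170]=0;b[240:]=0
h=cv2.convexHull(np.argwhere(b>0)[:,::-1].astype(np.int32))[:,0].astype(float)
from scipy.optimize import least_squares
a=np.linspace(0,2*np.pi,120)
from scipy.spatial import ConvexHull
def sil(cam_,x,y):
    q=np.vstack([np.c_[x+.075*np.cos(a),y+.075*np.sin(a),0*a+z] for z in(0,.095)])
    P=proj(cam_,q); return P[ConvexHull(P).vertices]
def res(p,cams):
    r=[]
    for C,H in cams:
        s=sil(C,*p).astype(np.float32); r+=[cv2.pointPolygonTest(s,(float(x),float(y)),True) for x,y in H]
    return r
gs=S["color"].astype(int); b=((gs[...,2]>gs[...,0]+30)).astype(np.uint8); k=np.zeros_like(b);k[185:240,300:350]=1;b*=k
hs=cv2.convexHull(np.argwhere(b>0)[:,::-1].astype(np.int32))[:,0].astype(float)
for cams in([(T,h)],[(S,hs)],[(T,h),(S,hs)]):
    r=least_squares(res,[.5,0],args=(cams,),diff_step=1e-3,loss="soft_l1"); print("pot",r.x,np.abs(r.fun).mean())
E
python3 m.py
```

```text
bar mid (array([0.5798, 0.0007, 0.1639]), [np.float64(0.0009110305279195595), np.float64(0.0009110305279196257)])
bar ends (array([0.6122, 0.0445, 0.1611]), [np.float64(0.00011404425798846774), np.float64(0.0001140442579882188)]) (array([ 0.5481, -0.0427,  0.1665]), [np.float64(0.0014843720328576206), np.float64(0.001484372032857707)]) 0.10834603843558713
tip (array([ 0.5624, -0.3152,  0.2416]), [np.float64(0.00025926956364647077), np.float64(0.0002592695636462563)]) V (array([ 0.5965, -0.3188,  0.204 ]), [np.float64(0.0004966929462415413), np.float64(0.0004966929462416529)])
post top z.268 [ 0.6806 -0.3296  0.268 ] side [ 0.6824 -0.3316  0.268 ]
foot corners [array([ 0.7245, -0.2948,  0.012 ]), array([ 0.6445, -0.285 ,  0.012 ]), array([ 0.6351, -0.3591,  0.012 ])]
foot side near [array([ 0.6468, -0.2922,  0.012 ]), array([ 0.7261, -0.2999,  0.012 ]), array([ 0.7165, -0.375 ,  0.012 ]), array([ 0.6383, -0.3676,  0.012 ])]
lid 240.09739685058594 217.9830322265625 (43.51579666137695, 45.015106201171875) [0.5374 0.2641 0.016 ]
knobtop (array([0.5396, 0.2653, 0.0434]), [np.float64(0.0011451124002312978), np.float64(0.0011451124002311893)])
pot [0.5851 0.0029] 0.29939402186911995
pot [0.5834 0.0025] 0.2954348616806009
pot [0.5845 0.0029] 0.3101028751097608
```

The measurements agree with the known sizes:

| Item | Position (m) | Direction | Check |
|---|---|---|---|
| Bar middle | (0.580, 0.001), z 0.164 | at 54° | bar z should be 0.165 |
| Hook V | (0.597, -0.319) | stand yaw ≈ -7.2° | tip z 0.2416, should be 0.241 |
| Pot | (0.5845, 0.003) | – | fit residual 0.3 px |
| Lid | (0.538, 0.264) | – | knob top z 0.043, should be 0.046 |

I'll grip the bar 30 mm off its middle, on a red grip, so the fingers clear the hook rod.

```bash
cat >> h.py <<'E'
def go(*targets):
    """world TCP x,y,z and yaw(deg) of tool x -> row numbers from present pose"""
    s=ctrl.get_state(); m=R.from_rotvec(s["orientation"]).as_matrix(); y0=np.degrees(np.arctan2(m[1,0],m[0,0]))
    print("t",round(s["time_s"],2),"pos",np.round(s["position"],4),"yaw",round(y0,2),"w",round(s["width"],4),"tz",np.round(m[:,2],3))
    for x,y,z,yaw in targets:
        d=m.T@(np.array([x,y,z])-s["position"]); print((x,y,z,yaw),"->",np.round(d/.8,4),"spin",round(((y0-yaw+180)%360-180)/180,4))
E
python3 - <<'E'
from h import *
go((.35,-.40,.32,54),(.5978,.025,.30,53.7),(.5978,.025,.168,53.7))
E
```

```text
t 0.2 pos [ 0.2483 -0.5733  0.2312] yaw 23.42 w 0.0917 tz [-0.     0.001 -1.   ]
(0.35, -0.4, 0.32, 54) -> [ 0.2027 -0.1483 -0.1109] spin -0.1699
(0.5978, 0.025, 0.3, 53.7) -> [ 0.6981 -0.5127 -0.0857] spin -0.1682
(0.5978, 0.025, 0.168, 53.7) -> [ 0.6981 -0.5125  0.0793] spin -0.1682
```

```bash
python3 -m pendant '[[1,[0.05,-0.04,-0.06],-0.05],[1,[0.12,-0.09,-0.11],-0.1],[1,[0.203,-0.148,-0.111],-0.17],[1,[0.698,-0.5127,-0.086],-0.168],[1,[0.698,-0.5127,-0.086],-0.168],[1,[0.698,-0.5127,-0.086],-0.168],[1,[0.698,-0.5127,-0.086],-0.168],[1,[0.698,-0.5127,-0.086],-0.168],[1,[0.698,-0.5127,-0.086],-0.168],[1,[0.698,-0.5127,-0.086],-0.168],[1,[0.698,-0.5127,-0.086],-0.168],[1,[0.698,-0.5127,-0.086],-0.168],[1,[0.698,-0.5127,-0.086],-0.168],[1,[0.698,-0.5127,-0.086],-0.168],[1,[0.698,-0.5127,-0.086],-0.168],[1,[0.698,-0.5127,-0.086],-0.168],[1,[0.698,-0.5127,-0.086],-0.168]]'
python3 - <<'E'
from h import *
go((.5978,.025,.168,53.7))
c=cam("wrist"); cv2.imwrite("pics/w1.png",c["color"][:,:,::-1])
p=lambda q:print(np.round(proj(c,q),0).tolist())
p([[.580,.0008,.165]]);p([[.5845,.0029,.095]]);p([[.6122,.0445,.165],[.5481,-.0427,.165]])
E
```

```text
time_s: 2.33
position: [0.5977, 0.0243, 0.3006]
orientation: [2.804, 1.417, 0.0]
ft_force: [0.6, -0.4, -0.5]
width: 0.0922
finger_force: 0.0
t 2.33 pos [0.5977 0.0243 0.3006] yaw 53.61 w 0.0922 tz [ 0.  0. -1.]
(0.5978, 0.025, 0.168, 53.7) -> [ 0.0008 -0.0004  0.1657] spin -0.0005
[[316.0, 226.0]]
[[318.0, 200.0]]
[[316.0, 164.0], [316.0, 282.0]]
```

View pics/w1.png

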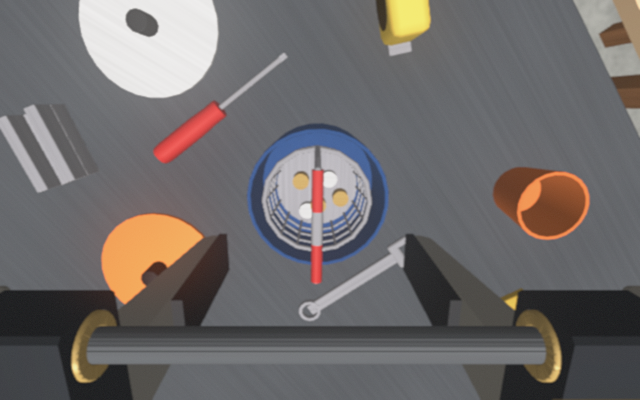

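The wrist picture shows the bar vertical from (317,168) to (317,282), with its bare middle near (317,229). My estimate predicted 316, 164–282, so the grasp is aligned. I'll descend and grip.

```bash
python3 -m pendant '[[1,[0,0,0.06],0],[1,[0,0,0.11],0],[1,[0,0,0.14],0],[1,[0,0,0.1655],0],[1,[0,0,0.1655],0],[-1,[0,0,0.1655],0],[-1,[0,0,0.1655],0],[-1,[0,0,0.1655],0],[-1,[0,0,0.1655],0],[-1,[0,0,0.1655],0],[-1,[0,0,0.1655],0],[-1,[0,0,0.1655],0],[-1,[0,0,0.1655],0],[-1,[0,0,0.1655],0]]' 60
python3 -m pendant '[[-1,[0,0,-0.01],0],[-1,[0,0,-0.03],0],[-1,[0,0,-0.06],0],[-1,[0,0,-0.09],0],[-1,[0,0,-0.12],0],[-1,[0,0,-0.15],0],[-1,[0,0,-0.15],0],[-1,[0,0,-0.15],0]]'
python3 - <<'E'
from h import *
go()
c=cam("side");d=c["color"][100:260,260:420,::-1]
c2=cam("wrist")["color"][:,:,::-1]
o=np.zeros((480,800,3),np.uint8);o[:,:480]=cv2.resize(d,(480,480),interpolation=2);o[:320,480:]=cv2.resize(c2[:,120:520],(320,320))
cv2.imwrite("pics/g1.png",o)
E
```

```text
time_s: 4.12
position: [0.598, 0.0248, 0.168]
orientation: [2.803, 1.418, 0.0]
ft_force: [-0.2, 0.3, 0.2]
width: 0.0084
finger_force: 60.0
time_s: 5.12
position: [0.5973, 0.0248, 0.2875]
orientation: [-2.803, -1.418, 0.001]
ft_force: [-0.3, 0.2, -2.3]
width: 0.0085
finger_force: 60.0
t 5.12 pos [0.5973 0.0248 0.2875] yaw 53.66 w 0.0085 tz [-0.001  0.    -1.   ]
```

View pics/g1.png

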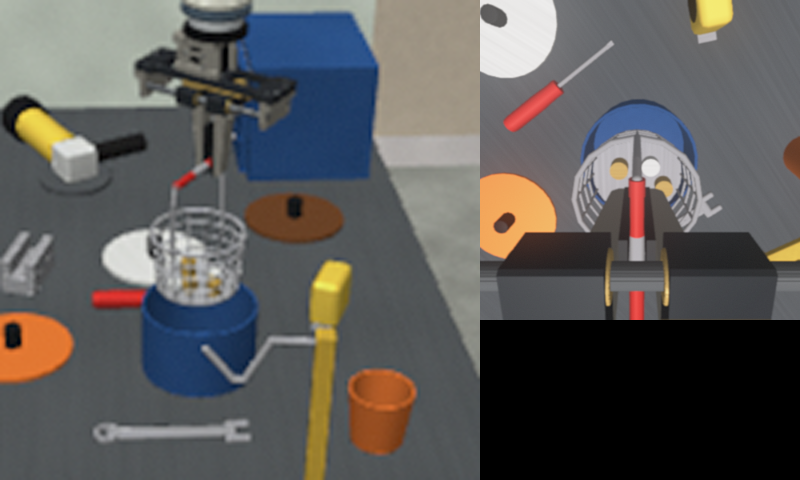

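The side picture shows the basket upright, its foot above the pot rim, gripped on the far red grip. The wrist picture agrees, with the fingers on the upper red part of the bar. Next I'll carry it to a point in front of the hook tip.

Run:
```python
from h import *
go((.57,-.05,.287,60),(.4914,-.276,.272,82.8),(.6005,-.2897,.269,82.8))
```

```text
t 5.22 pos [0.5971 0.0248 0.2869] yaw 53.67 w 0.0082 tz [-0.002 -0.    -1.   ]
(0.57, -0.05, 0.287, 60) -> [-0.0954  0.0281 -0.0001] spin -0.0352
(0.4914, -0.276, 0.272, 82.8) -> [-0.3812  0.1164  0.0189] spin -0.1619
(0.6005, -0.2897, 0.269, 82.8) -> [-0.3142  0.2364  0.0224] spin -0.1619
```

```bash
python3 -m pendant '[[-1,[-0.02,0.006,0],0],[-1,[-0.05,0.015,0],-0.01],[-1,[-0.095,0.028,0],-0.03],[-1,[-0.14,0.042,0],-0.06],[-1,[-0.19,0.057,0],-0.09],[-1,[-0.24,0.073,0.005],-0.12],[-1,[-0.29,0.088,0.01],-0.15],[-1,[-0.33,0.1,0.015],-0.162],[-1,[-0.36,0.11,0.019],-0.162],[-1,[-0.381,0.1165,0.019],-0.162],[-1,[-0.381,0.1165,0.019],-0.162],[-1,[-0.381,0.1165,0.019],-0.162],[-1,[-0.381,0.1165,0.019],-0.162]]'
python3 - <<'E'
from h import *
go((.6005,-.2897,.269,82.8),(.6005,-.2897,.218,82.8))
c=cam("side");d=c["color"][110:290,250:410,::-1]
t=cam("top")["color"][150:260,380:480,::-1]
o=np.zeros((600,800,3),np.uint8);o[:585,:520]=cv2.resize(d,(520,585),interpolation=2);o[:308,520:]=cv2.resize(t,(280,308),interpolation=2)
cv2.imwrite("pics/p1.png",o)
print(proj(c,[[.4877,-.3058,.269]]))
E
```

```text
time_s: 6.85
position: [0.4926, -0.2751, 0.2729]
orientation: [-2.355, -2.079, -0.0]
ft_force: [0.3, 0.6, -3.0]
width: 0.0081
finger_force: 60.0
t 6.85 pos [ 0.4926 -0.2751  0.2729] yaw 82.88 w 0.0081 tz [ 0.  0. -1.]
(0.6005, -0.2897, 0.269, 82.8) -> [-0.0014  0.1361  0.0049] spin 0.0004
(0.6005, -0.2897, 0.218, 82.8) -> [-0.0014  0.1361  0.0686] spin 0.0004
[[302.84927435 206.95295375]]
```

View pics/p1.png

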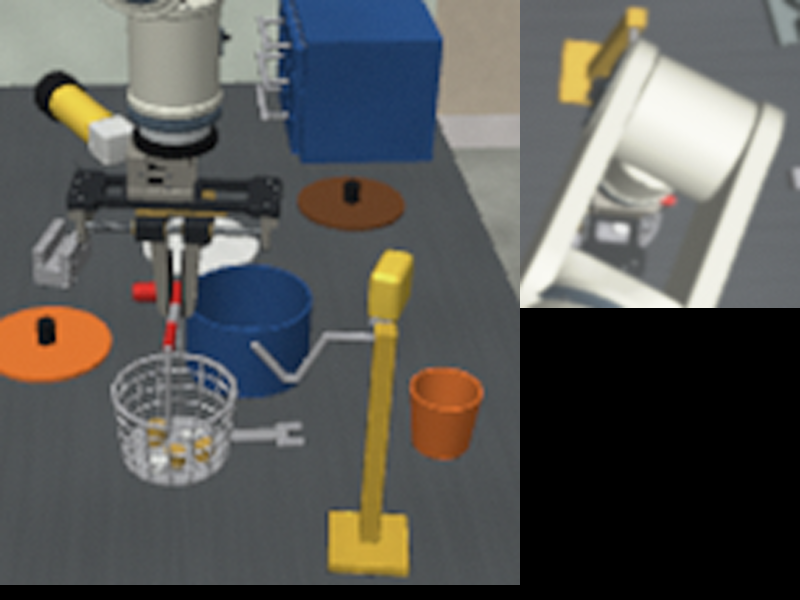

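The picture shows the basket upright in front of the hook tip at about (255,345). The bare bar middle is at (172,312), against a predicted (172,315). I'll bring the bar over the V, then lower it.

```bash
python3 -m pendant '[[-1,[0,0.015,0.005],0],[-1,[-0.0005,0.035,0.005],0],[-1,[-0.001,0.055,0.005],0],[-1,[-0.001,0.075,0.005],0],[-1,[-0.0014,0.095,0.005],0],[-1,[-0.0014,0.115,0.005],0],[-1,[-0.0014,0.13,0.005],0],[-1,[-0.0014,0.136,0.005],0],[-1,[-0.0014,0.136,0.005],0],[-1,[-0.0014,0.136,0.02],0],[-1,[-0.0014,0.136,0.035],0],[-1,[-0.0014,0.136,0.05],0],[-1,[-0.0014,0.136,0.06],0],[-1,[-0.0014,0.136,0.0655],0],[-1,[-0.0014,0.136,0.0655],0],[-1,[-0.0014,0.136,0.0655],0]]'
python3 - <<'E'
from h import *
go((.6005,-.2897,.216,82.8))
c=cam("side");d=c["color"][130:290,290:420,::-1]
w=cam("wrist")["color"][:,:,::-1]
o=np.zeros((600,800,3),np.uint8);o[:591,:480]=cv2.resize(d,(480,591),interpolation=2);o[:320,480:]=cv2.resize(w[:,120:520],(320,320))
cv2.imwrite("pics/p2.png",o)
E
```

```text
time_s: 8.95
position: [0.6003, -0.2908, 0.2208]
orientation: [2.356, 2.078, 0.0]
ft_force: [0.3, -0.1, -3.0]
width: 0.0078
finger_force: 60.0
t 8.95 pos [ 0.6003 -0.2908  0.2208] yaw 82.82 w 0.0078 tz [ 0.001 -0.    -1.   ]
(0.6005, -0.2897, 0.216, 82.8) -> [0.0013 0.     0.006 ] spin 0.0001
```

View pics/p2.png

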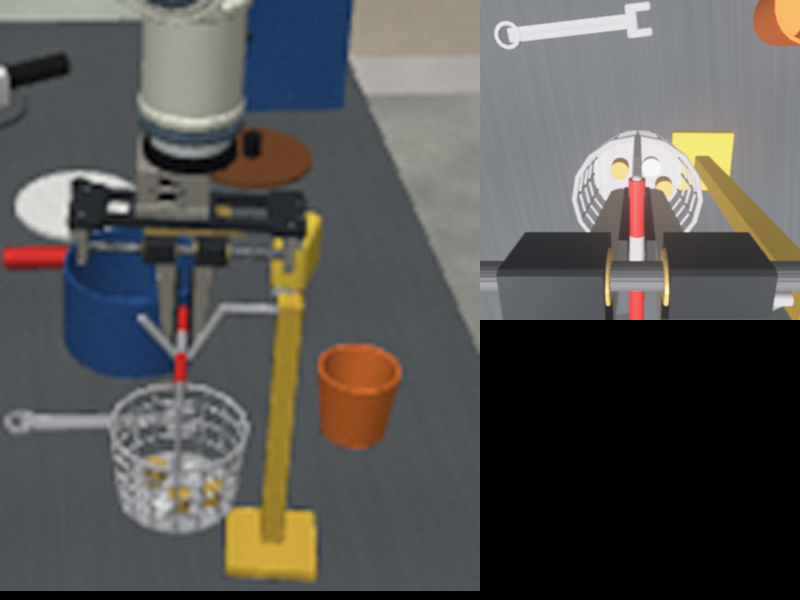

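The bar's bare middle sits just above the V at about (180,345), and the basket is upright. I'll lower until the hook takes the load.

```bash
python3 -m pendant '[[-1,[0,0,0.002],0],[-1,[0,0,0.004],0],[-1,[0,0,0.006],0],[-1,[0,0,0.006],0],[-1,[0,0,0.006],0]]'
python3 - <<'E'
from h import *
go()
E
```

```text
time_s: 9.68
position: [0.6004, -0.2906, 0.2166]
orientation: [2.355, 2.077, 0.001]
ft_force: [-2.9, 2.2, 5.1]
width: 0.0084
finger_force: 60.0
t 9.68 pos [ 0.6004 -0.2906  0.2166] yaw 82.82 w 0.0084 tz [ 0.001 -0.    -1.   ]
```

```bash
python3 -m pendant '[[-1,[0,-0.0005,-0.001],0],[-1,[0,-0.0005,-0.001],0],[-1,[0,-0.0005,-0.001],0],[-1,[0,-0.0005,-0.001],0]]' 8
python3 -m pendant '[[-0.6,[0,0,0],0],[-0.4,[0,0,0],0],[-0.3,[0,0,0],0],[-0.2,[0,0,0],0],[-0.1,[0,0,0],0],[-0.1,[0,0,0],0],[-0.1,[0,0,-0.02],0],[-0.1,[0,0,-0.05],0],[-0.1,[0,0,-0.1],0],[-0.1,[0,0,-0.16],0],[-0.1,[0,0,-0.16],0],[-0.1,[0,0,-0.16],0]]'
python3 - <<'E'
from h import *
# next: over the lid knob
go((.60,-.10,.345,90),(.538,.2645,.25,116),(.538,.2645,.20,116))
c=cam("side");d=c["color"][130:290,290:420,::-1]
w=cam("wrist");
o=np.zeros((600,800,3),np.uint8);o[:591,:480]=cv2.resize(d,(480,591),interpolation=2);o[:320,480:]=cv2.resize(w["color"][:,120:520,::-1],(320,320))
cv2.imwrite("pics/p3.png",o)
E
```

```text
time_s: 10.18
position: [0.6, -0.2907, 0.2165]
orientation: [2.356, 2.078, 0.001]
ft_force: [2.3, 0.1, 1.2]
width: 0.0095
finger_force: 8.0
time_s: 11.68
position: [0.5995, -0.2905, 0.3447]
orientation: [2.356, 2.078, 0.0]
ft_force: [0.2, 0.3, -0.4]
width: 0.0415
finger_force: 0.0
t 11.68 pos [ 0.5995 -0.2905  0.3447] yaw 82.82 w 0.0415 tz [ 0. -0. -1.]
(0.6, -0.1, 0.345, 90) -> [ 0.2363 -0.0291 -0.0005] spin -0.0399
(0.538, 0.2645, 0.25, 116) -> [ 0.6787 -0.163   0.1182] spin -0.1843
(0.538, 0.2645, 0.2, 116) -> [ 0.6787 -0.163   0.1807] spin -0.1843
```

View pics/p3.png

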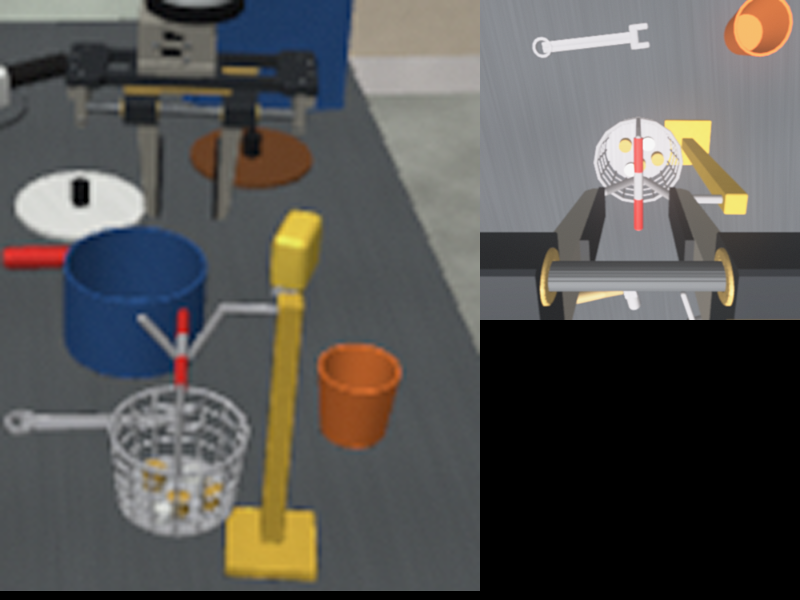

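The basket hangs free and upright, with the rod at the bare middle of the bar (182,350). Next I'll go above the lid and refine the lid and pot positions with the wrist camera.

```bash
python3 -m pendant '[[0.1,[0.03,-0.004,0],0],[0.1,[0.09,-0.012,0],-0.02],[0.1,[0.16,-0.03,0],-0.04],[0.1,[0.236,-0.05,0],-0.06],[0.1,[0.31,-0.07,0.01],-0.08],[0.1,[0.38,-0.09,0.03],-0.1],[0.1,[0.45,-0.11,0.05],-0.12],[0.1,[0.52,-0.125,0.07],-0.15],[0.1,[0.58,-0.14,0.09],-0.184],[0.1,[0.64,-0.155,0.11],-0.184],[0.1,[0.6787,-0.163,0.118],-0.184],[0.1,[0.6787,-0.163,0.118],-0.184],[0.1,[0.6787,-0.163,0.118],-0.184],[0.1,[0.6787,-0.163,0.118],-0.184]]'
cat > lid.py <<'E'
from h import *
np.set_printoptions(precision=4,suppress=True)
def fit(c,guess,z,r,mask,tag):
    p0=proj(c,[guess])[0]; n,l,st,_=cv2.connectedComponentsWithStats(mask.astype(np.uint8))
    H,W=mask.shape; best=None
    for i in range(1,n):
        x,y,w,h,a=st[i]
        if x-5<p0[0]<x+w+5 and y-5<p0[1]<y+h+5 and (best is None or a>st[best][4]): best=i
    pts=np.argwhere(l==best)[:,::-1].astype(np.int32); h=cv2.convexHull(pts)[:,0].astype(float)
    h=h[(h[:,0]>1)&(h[:,0]<W-2)&(h[:,1]>1)&(h[:,1]<H-2)]
    q=np.array([atz(c,u,v,z)[:2] for u,v in h])
    from scipy.optimize import least_squares
    s=least_squares(lambda p:np.hypot(*(q-p[:2]).T)-p[2],[*guess[:2],r],loss="soft_l1",f_scale=.002)
    print(tag,s.x,"mean res",np.abs(s.fun).mean(),len(q))
w=cam("wrist");g=w["color"].astype(int)
cv2.imwrite("pics/w2.png",w["color"][:,:,::-1])
fit(w,(.538,.2645,.016),.016,.078,g.min(2)>165,"lid wrist")
T=cam("top");g=T["color"].astype(int)
for z in [.016]: fit(T,(.538,.2645,.016),z,.078,g.min(2)>165,"lid top")
go()
E
python3 lid.py
```

```text
time_s: 13.52
position: [0.5382, 0.2635, 0.2503]
orientation: [1.667, 2.662, 0.0]
ft_force: [-0.3, -0.3, -0.2]
width: 0.0505
finger_force: 0.0
lid wrist [0.5385 0.2636 0.0783] mean res 0.00010903487014324007 55
lid top [ 1.0177 -0.066   1.1961] mean res 0.02842853492405726 10
t 13.62 pos [0.5384 0.2635 0.2503] yaw 115.87 w 0.0507 tz [ 0.  0. -1.]
```

The wrist fit puts the lid at (0.5385, 0.2636) with radius 78.3 mm (should be 78). I'm centred over the knob, so I'll descend, grip and lift.

```bash
python3 -m pendant '[[0.1,[0,0,0.06],0],[0.1,[0,0,0.12],0],[0.1,[0,0,0.18],0],[0.1,[0,0,0.22],0],[0.1,[0,0,0.25],0],[0.1,[0,0,0.266],0],[0.1,[0,0,0.266],0],[-1,[0,0,0.266],0],[-1,[0,0,0.266],0],[-1,[0,0,0.266],0],[-1,[0,0,0.266],0],[-1,[0,0,0.266],0],[-1,[0,0,0.266],0]]' 40
python3 -m pendant '[[-1,[0,0,-0.01],0],[-1,[0,0,-0.03],0],[-1,[0,0,-0.07],0],[-1,[0,0,-0.12],0],[-1,[0,0,-0.17],0],[-1,[0,0,-0.2],0],[-1,[0,0,-0.2],0],[-1,[0,0,-0.2],0]]'
python3 - <<'E'
from h import *
go((.5845,.0029,.26,100))
E
```

```text
time_s: 15.25
position: [0.5386, 0.2646, 0.0379]
orientation: [1.666, 2.663, 0.001]
ft_force: [-0.5, -0.9, 7.2]
width: 0.0233
finger_force: 40.0
time_s: 16.25
position: [0.5375, 0.2641, 0.1965]
orientation: [-1.666, -2.663, 0.001]
ft_force: [0.4, -0.3, -2.0]
width: 0.0232
finger_force: 40.0
t 16.25 pos [0.5375 0.2641 0.1965] yaw 115.94 w 0.0232 tz [-0.001 -0.    -1.   ]
(0.5845, 0.0029, 0.26, 100) -> [-0.3193 -0.0901 -0.0793] spin 0.0886
```

```bash
cat > pot.py <<'E'
from h import *
from scipy.spatial import ConvexHull
from scipy.optimize import least_squares
np.set_printoptions(precision=4,suppress=True)
s=ctrl.get_state(); w=dict(cam("wrist"))
Rt=R.from_rotvec(s["orientation"]).as_matrix()
off=Rt.T@(np.array(w["origin"])-s["position"]); Rc=Rt.T@M(w)
Rw=R.from_rotvec([2.804,1.417,0]).as_matrix()
W1=dict(K=w["K"],origin=Rw@off+[.5977,.0243,.3006],rotation=R.from_matrix(Rw@Rc).as_rotvec(),color=cv2.imread("pics/w1.png")[:,:,::-1])
a=np.linspace(0,2*np.pi,180)
def sil(C,x,y):
    P=proj(C,np.vstack([np.c_[x+.075*np.cos(a),y+.075*np.sin(a),0*a+z] for z in(0,.095)])); return P[ConvexHull(P).vertices].astype(np.float32)
def hull(C,box):
    g=C["color"].astype(int); b=(g[...,2]>g[...,0]+25).astype(np.uint8); k=0*b; k[box[0]:box[1],box[2]:box[3]]=1
    n,l,st,_=cv2.connectedComponentsWithStats(b*k); i=1+st[1:,4].argmax()
    return cv2.convexHull(np.argwhere(l==i)[:,::-1].astype(np.int32))[:,0].astype(float)
T=cam("top");S=cam("side")
for nm,C,box in(("w1",W1,(90,290,220,420)),("top",T,(170,240,285,345)),("side",S,(183,245,295,352))):
    h=hull(C,box)
    r=least_squares(lambda p:[cv2.pointPolygonTest(sil(C,p[0],p[1]),(float(x),float(y)),True)-p[2] for x,y in h],[.5845,.003,0],diff_step=1e-3,loss="soft_l1")
    print(nm,r.x,np.abs(r.fun).mean(),h.min(0),h.max(0))
E
python3 pot.py
```

```text
w1 [0.5835 0.0028 0.1341] 0.3910531609035604 [247. 124.] [388. 264.]
top [ 0.5849  0.0031 -0.1013] 0.19809369961086226 [291. 178.] [335. 225.]
side [0.5835 0.0027 0.0494] 0.2229292441874376 [307. 191.] [346. 232.]
```

All three fits agree: the pot is unmoved at (0.584, 0.003).

```bash
python3 -m pendant '[[-1,[-0.02,-0.006,-0.02],0.01],[-1,[-0.06,-0.018,-0.05],0.02],[-1,[-0.11,-0.032,-0.079],0.03],[-1,[-0.16,-0.046,-0.079],0.05],[-1,[-0.21,-0.06,-0.079],0.07],[-1,[-0.26,-0.074,-0.079],0.0886],[-1,[-0.3,-0.085,-0.06],0.0886],[-1,[-0.319,-0.09,-0.02],0.0886],[-1,[-0.319,-0.09,0.02],0.0886],[-1,[-0.319,-0.09,0.035],0.0886],[-1,[-0.319,-0.09,0.035],0.0886],[-1,[-0.319,-0.09,0.035],0.0886],[-1,[-0.319,-0.09,0.035],0.0886]]'
python3 - <<'E'
from h import *
go((.584,.003,.128,100),(.584,.003,.1225,100))
E
```

```text
time_s: 18.02
position: [0.5857, 0.0036, 0.1704]
orientation: [2.018, 2.406, 0.002]
ft_force: [-0.1, 0.5, -0.8]
width: 0.0231
finger_force: 40.0
t 18.02 pos [0.5857 0.0036 0.1704] yaw 100.01 w 0.0231 tz [ 0.002  0.    -1.   ]
(0.584, 0.003, 0.128, 100) -> [-0.0004 -0.0024  0.053 ] spin 0.0001
(0.584, 0.003, 0.1225, 100) -> [-0.0004 -0.0024  0.0599] spin 0.0001
```

```bash
python3 -m pendant '[[-1,[-0.0004,-0.002,0.01],0],[-1,[-0.0004,-0.002,0.02],0],[-1,[-0.0004,-0.002,0.03],0],[-1,[-0.0004,-0.002,0.04],0],[-1,[-0.0004,-0.002,0.046],0],[-1,[-0.0004,-0.002,0.05],0],[-1,[-0.0004,-0.002,0.053],0],[-1,[-0.0004,-0.002,0.053],0],[-1,[-0.0004,-0.002,0.053],0]]'
python3 -m pendant '[[-1,[0,0,0.002],0],[-1,[0,0,0.004],0],[-1,[0,0,0.006],0],[-1,[0,0,0.006],0],[-1,[0,0,0.006],0]]'
```

```text
time_s: 19.15
position: [0.5836, 0.0028, 0.127]
orientation: [2.019, 2.406, 0.0]
ft_force: [0.5, 0.3, -1.6]
width: 0.0229
finger_force: 40.0
time_s: 19.77
position: [0.5835, 0.0028, 0.1229]
orientation: [2.019, 2.406, 0.0]
ft_force: [-3.5, -0.8, 8.6]
width: 0.0232
finger_force: 40.0
```

Contact came at z = 0.123, as predicted for a seated lid. I'll release gently and withdraw.

```bash
python3 -m pendant '[[-1,[0,0,-0.0003],0],[-1,[0,0,-0.0003],0],[-1,[0,0,-0.0003],0]]' 6
python3 -m pendant '[[-0.3,[0,0,0],0],[-0.2,[0,0,0],0],[-0.1,[0,0,0],0],[0,[0,0,0],0],[0.1,[0,0,0],0],[0.1,[0,0,0],0],[0.1,[0,0,-0.02],0],[0.1,[0,0,-0.05],0],[0.1,[0,0,-0.1],0],[0.1,[0,0,-0.16],0],[0.1,[0,0,-0.2],0],[0.1,[0,0,-0.2],0],[0.1,[0,0,-0.2],0]]'
python3 - <<'E'
from h import *
go()
s=cam("side");w=cam("wrist")
d=s["color"][150:290,290:400,::-1]
o=np.zeros((600,800,3),np.uint8);o[:560,:440]=cv2.resize(d,(440,560),interpolation=2);o[:360,440:]=cv2.resize(w["color"][:,120:520,::-1],(360,360))
cv2.imwrite("pics/f.png",o)
import lid as _
E
sed -i '/^w=cam/,$d' lid.py
python3 - <<'E'
from lid import *
w=cam("wrist");g=w["color"].astype(int)
fit(w,(.584,.003,.111),.111,.078,g.min(2)>165,"lid on pot")
E
```

```text
time_s: 20.15
position: [0.5836, 0.0028, 0.1229]
orientation: [2.019, 2.406, 0.0]
ft_force: [-3.6, 0.2, 6.8]
width: 0.0236
finger_force: 6.0
time_s: 21.78
position: [0.5831, 0.0028, 0.282]
orientation: [-2.019, -2.406, 0.0]
ft_force: [-0.3, -0.1, -0.1]
width: 0.0507
finger_force: 0.0
t 21.77 pos [0.5831 0.0028 0.282 ] yaw 100.0 w 0.0507 tz [-0. -0. -1.]
lid on pot [0.5829 0.004  0.0759] mean res 0.00014057095268564678 54Traceback (most recent call last):
  File "<stdin>", line 7, in <module>
  File "lid.py", line 17, in <module>
    fit(w,(.538,.2645,.016),.016,.078,g.min(2)>165,"lid wrist")
    ~~~^^^^^^^^^^^^^^^^^^^^^^^^^^^^^^^^^^^^^^^^^^^^^^^^^^^^^^^^
  File "lid.py", line 9, in fit
    pts=np.argwhere(l==best)[:,::-1].astype(np.int32); h=cv2.convexHull(pts)[:,0].astype(float)
                                                         ~~~~~~~~~~~~~~~~~~~^^^^^
TypeError: 'NoneType' object is not subscriptable
```

View pics/f.png

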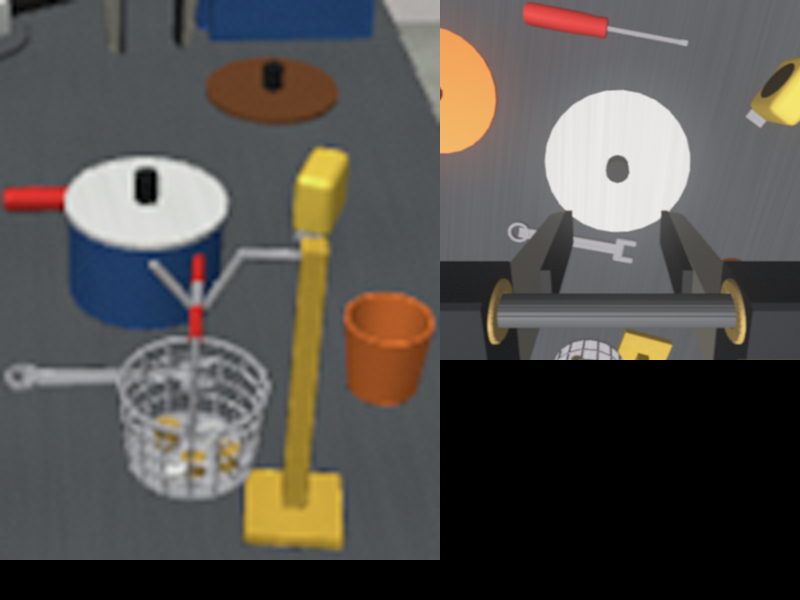

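The picture shows the lid covering the pot rim evenly, knob up at (146,187), and the basket still hanging upright. The fitted radius is 2 mm small, so I'll check levelness and height numerically with both cameras.

```bash
python3 - <<'E'
from h import *
from scipy.optimize import least_squares
from scipy.spatial import ConvexHull
np.set_printoptions(precision=4,suppress=True)
a=np.linspace(0,2*np.pi,240)
def mk(p):
    n=R.from_rotvec([p[3],p[4],0]).as_matrix()
    return np.vstack([p[:3]+(np.c_[.078*np.cos(a),.078*np.sin(a),0*a+dz])@n.T for dz in(0,-.006)])
C=[]
for nm,th in(("wrist",165),("side",150)):
    c=cam(nm);g=c["color"].astype(int);l=cv2.connectedComponents(((g.min(2)>th)).astype(np.uint8))[1]
    u,v=proj(c,[[.584-.03,.003+.045,.111]])[0].astype(int)
    if l[v,u]==0: print(nm,"bad",g[v,u]);continue
    h=cv2.convexHull(np.argwhere(l==l[v,u])[:,::-1].astype(np.int32))[:,0].astype(float);print(nm,h.min(0),h.max(0),c["origin"]);C.append((c,h))
def f(p):
    r=[]
    for c,h in C:
        P=proj(c,mk(p));P=P[ConvexHull(P).vertices].astype(np.float32)
        r+=[cv2.pointPolygonTest(P,(float(x),float(y)),True)-.4 for x,y in h]
    return r
s=least_squares(f,[.584,.003,.111,0,0],diff_step=1e-3,x_scale=[.01,.01,.01,.05,.05],loss="soft_l1")
print("xyz top",s.x[:3],"tilt deg",np.degrees(s.x[3:]),np.abs(s.fun).mean())
print("level assumed",np.array(f([.584,.003,.111,0,0])).round(1))
E
python3 pot.py | tail -2
```

```text
wrist [236. 100.] [397. 257.] [0.57   0.0772 0.4347]
side [306. 189.] [346. 211.] [ 0.4658 -1.3769  0.968 ]
xyz top [0.5831 0.0023 0.1032] tilt deg [-0.131  -0.3194] 0.17596270525153035
level assumed [ 2.8  2.7  3.1  3.1  3.3  3.3  3.4  3.1  3.   2.8  2.9  3.   2.7  2.6
  2.3  2.3  2.   2.2  2.1  2.2  1.4  1.5  1.2  1.1  1.   1.2  0.7  0.7
  0.9  0.5  0.8  0.3  0.2  0.3  0.2  0.2  0.5  0.3  0.5  0.5  0.7  0.8
  1.   1.3  1.5  1.3  1.5  1.3  1.9  2.1  2.1  2.2  2.7 -0.5 -0.9 -1.5
 -2.1 -2.2 -2.4 -2.3 -2.2 -2.1 -1.9 -1.8 -1.3 -0.3  0.6  1.4  2.   2.
  2.   2.1  1.8  1.5  0.3]
w1 [0.5834 0.0027 0.1318] 0.3937238656059582 [247. 124.] [388. 264.]Traceback (most recent call last):
  File "pot.py", line 19, in <module>
    h=hull(C,box)
  File "pot.py", line 15, in hull
    n,l,st,_=cv2.connectedComponentsWithStats(b*k); i=1+st[1:,4].argmax()
                                                        ~~~~~~~~~~~~~~~^^
ValueError: attempt to get argmax of an empty sequence
```

My assumed top height was wrong: seated, the disc top is 95 + 6 = 101 mm, and the measured 103 mm fits. The tilt is at most 0.35° and the lid is centred within 1 mm, so it is seated. I'll hand the job in.

```bash
python3 -c "
from workcell import ctrl
print(ctrl.finish_job())"
```

```text
the job is handed in; nothing more can be done
None
```

The basket hangs upright by the middle of its bar on the hook, the lid is seated level on the unmoved pot with its knob up, and the job was handed in after about 22 s (no verdict came back).

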